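# Rock a concrete scoop pot to pour its steel balls into the drawer compartment

## Robot

A 6-joint arm with a two-finger parallel gripper is mounted at the origin on the work surface. World frame = base frame: x ahead of the robot, y to its left, z up, the work surface at z = 0. Lengths are in m, angles in degrees, forces in N, time in s.
With the tool pointing down it reaches from about 0.3 to 0.75 m from the base axis. Payload 8.5 kg.
Tool frame: the origin (TCP) lies at the very end of the fingers, on their centre line; the grasp point (between the pads) lies 19 mm behind it; z points along the fingers, y is the line along which they close (so a half turn about z gives the same grasp; the last joint's range is limited). The gripper opens to 85 mm and grips with 20 to 120 N. Pads are 22 mm wide; open, the fingers measure 114 mm over their backs; the gripper's body (76 mm by 85 mm) begins 54 mm behind the grasp point. The pads swing forward as they close: fully open they stand 13 mm farther back than shut.
Start: joints at [-85.617, 21.807, 74.336, -0, 83.858, -12.336], TCP at [0.158, -0.527, 0.231] pointing down, gripper open.
Joint ranges: [-178.18, 178.18], [-50.72, 133.34], [12.68, 142.11], [-81.47, 261.47], [9.98, 163.14], [-165.26, 165.26]. Speed limits (degrees/s): [136.94, 136.94, 180, 180, 180, 180].

## Interface

Orientations are given as a 3x3 rotation matrix whose columns are the frame's x, y, z axes.
In Python, from rig import env, imaging gives the robot as it stands. The module is installed in compiled form; this text tells all that it offers.
- The arm moves only by the tool arm_command, never from a script. Its arguments are lists of equal length, an entry for each row: "turn": the turn, a rotation vector about the tool's x, y, z in units of 5 degrees (1.0 is 5 degrees), a list of three; "xyz": the shift along the tool's x, y, z in units of 50 mm (1.0 is 50 mm), a list of three; "claw": the finger opening in mm, from 0 to 85.4. A call has 1 to 12 rows; each row shifts and turns the commanded pose from where the row before left it, along the tool's axes as they then stand; what a row does not reach is not made up. A row lasts 1/10 s, in which the tool goes at most 50 mm and 8.59 degrees, less where a joint would pass 70% of its speed; a pose out of reach is approached as far as the arm can. A call is refused whole if a number of a shift passes 1 or a number of a turn 1, either way. A call with a gripper value outside its range is refused whole. The fingers move at their own pace and stop on an object; "squeeze" is the grip in N (left out, the last holds). Time passes only in rows, so rows that do not move let the fingers close. It gives the time, the measured TCP pose, the force, the opening and the grip force at its end, in the units of the state.
- env.observe(): the state, without advancing time (a new reading comes with each control period).
- imaging.get_image(name): name is "scene" or "top"; returns (picture, depth): 400x640x3 uint8, blue, green, red; 400x640 float32, m along the optical axis (not along the pixel's ray), 0 where there is no reading.
- imaging.camera_info(name): a dict with "camera_matrix" (3x3 intrinsics, pixels), "rvec" (rotation vector, rad) and "tvec" (3), from world to camera coordinates, as OpenCV has them. Camera axes: x right, y down, z forward; pixel columns grow to the right and rows downward; lengths in m; the calibration is good to about 2 mm. A picture is of the moment at which its call begins. camera_info takes no time and is no camera call.
- env.close_job(): hands the job in; it is judged then, once.
The state is a dict: "time_s": time; "q": joint angles; "qvel": joint speeds; "joint_efforts": joint torques, N m; "position": TCP position; "tool_rot": TCP orientation; "ft_force": force on the tool from outside, world axes, zero at the start; "wrist_torque": the same for the moment, N m; "grip_width": finger opening in m; "gripper_force": force on a finger pad.
Only numpy, scipy, OpenCV 4.12 (cv2) and the standard library are available. Lean on these libraries where they do the work, as an engineer would, in place of code of your own. Each camera call takes 0.05 s, during which the arm holds its last target. There are 200 camera calls.

## Task

Pour both steel balls out of the heavy concrete scoop pot into the open compartment in front of it: rock the pot forward on its front base edge, never lifting that edge off the lid it stands on. Then rock it back so that it stands flat where it stood, and let go.

Things in the scene. Friction and masses are not known exactly. Their poses are not given: they have to be found in the camera images.
- pot: Concrete scoop pot (sizes in mm), 0.8 kg, 100 deep (x -100 to 0), 90 wide, walls 80 high. Origin: middle of front base edge, underside, the rocking edge; +x the pouring way, z up. Inner ramp rises at 25 deg to a lip 63 high: tilt 45 to 50 deg pours; past 60 it topples. Round steel handle bar, 10 thick, along y, centre x -96, y 0, z 125; 64 clear between uprights, 38 below; turns in a light grip.
- insert: Wooden insert fixed in the drawer, 160 mm wide (y), z up; origin on its underside below the middle of the edge between its halves. x -170 to 0: closed, plywood lid at z 45 mm with brass hook and eye; the pot's front base edge stands 12 to 25 mm short of x = 0. x 0 to 150 mm: the open compartment, floor at z 6 mm, outer walls 6 mm thick, 38 mm high.
- ball_a_center (a point): Centre of a loose polished steel ball, 24 mm across, 55 g, at first lying at the back of the pot
- ball_b_center (a point): Centre of the second, equal steel ball, at first beside the other in the pot
There are look-alikes about, which are no part of the job. There is more than one size of the pot; the job needs the middle-sized.

How it is judged (in metres and radians):
On the way:
1. the pot is rocked forward by more than 20 degrees on its front base edge (angle between pot's own z axis and vertical above 0.35 rad), for 0.2 s.
At the end, for the whole second after the job is handed in: Both balls lie inside the open compartment; the pot stands at rest upright (within 10 degrees) with its front base edge within 30 mm of where it was at the start (x of ball_a_center in the frame of insert between 0 and 0.15 m and y of ball_a_center in the frame of insert between -0.08 and 0.08 m and z of each of ball_a_center, ball_b_center in the frame of insert below 0.04 m and x of ball_b_center in the frame of insert between 0 and 0.15 m and y of ball_b_center in the frame of insert between -0.08 and 0.08 m and angle between pot's own z axis and vertical below 0.17 rad and distance of pot from where it was at the start of the episode below 0.03 m and linear speed of pot below 0.02 m/s); the robot touches nothing.
It fails at once if the pot is lifted: the middle of its front base edge rises more than 20 mm above the lid (z of pot in the frame of insert above 0.065 m).
It also fails if it takes over 42 s, if anything falls off the work surface, if the arm or the gripper's body presses on something with over 40 N, if the wrist force passes 120 N, or if a joint passes its speed limit or range.

## Working session

There is one attempt and no reset: what is moved stays moved. The work goes in short steps, Python scripts to look and compute and a tool call to move; the robot and the scene stay as the last step left them, time stands still between calls to the robot, and variables do not carry over. Pictures are saved under pics/ and viewed, at most 10 in all, crops included, and the job is handed in when it is done.

Besides the shell and the picture viewer there is one more tool, called after "Request:" as name(argument=value, ...) on one line, values as JSON. arm_command: Moves the arm, as the interface text tells. Its arguments: {"type":"object","properties":{"turn":{"type":"array"},"xyz":{"type":"array"},"claw":{"type":"array"},"squeeze":{"type":"number"}},"required":["turn","xyz","claw"]}

```bash
mkdir -p pics
cat > h.py <<'E'
import numpy as np, cv2
from rig import env, imaging
def cam(n):
    c=imaging.camera_info(n); R=cv2.Rodrigues(np.array(c["rvec"],float))[0]
    return np.array(c["camera_matrix"]),R,np.array(c["tvec"],float).ravel()
def cloud(n,d):
    K,R,t=cam(n); v,u=np.mgrid[:d.shape[0],:d.shape[1]]
    p=np.stack([(u-K[0,2])/K[0,0]*d,(v-K[1,2])/K[1,1]*d,d],-1)
    w=(p-t)@R; w[d==0]=np.nan; return w
def ray(n,u,v,z):
    K,R,t=cam(n); r=R.T@np.linalg.inv(K)@np.array([u,v,1.]); o=-R.T@t
    return o+r*(z-o[2])/r[2]
E
python3 - <<'E'
from h import *
for n in ("scene","top"):
    im,d=imaging.get_image(n); cv2.imwrite(f"pics/{n}0.png",im); np.save(f"{n}0.npy",d)
    K,R,t=cam(n); print(n,K[0,0],-R.T@t,R[2])
s=env.observe(); print({k:np.round(s[k],3).tolist() for k in s})
E
```

```text
scene 488.14105235906936 [ 1.12162511 -0.09906233  0.81341978] [-0.72093998  0.07917873 -0.68845935]
top 417.6887846318719 [ 0.22091053 -0.02227565  1.19680022] [ 0.13518939  0.00575252 -0.99080308]
{'time_s': 0.1, 'q': [-85.617, 21.837, 74.377, 0.0, 83.857, -12.336], 'qvel': [0.024, -0.056, -0.156, 0.021, -0.118, 0.019], 'joint_efforts': [0.003, -44.922, -23.166, -0.0, 0.004, 0.0], 'position': [0.158, -0.527, 0.231], 'tool_rot': [[0.958, 0.288, -0.0], [0.288, -0.958, 0.001], [0.0, -0.001, -1.0]], 'ft_force': [0.551, -0.211, -0.255], 'wrist_torque': [0.017, 0.025, -0.034], 'gripper_force': 0.0, 'grip_width': 0.085}
```

View pics/scene0.png

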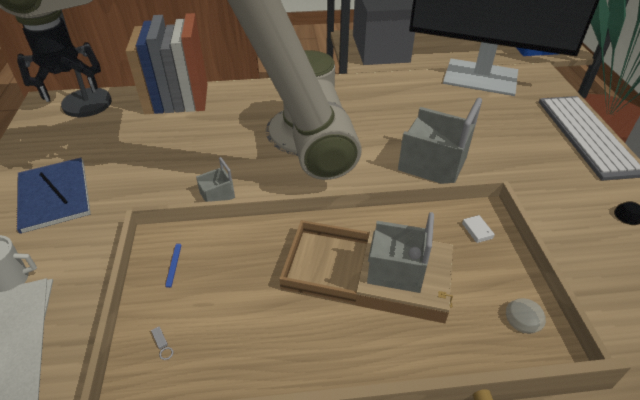

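View pics/top0.png

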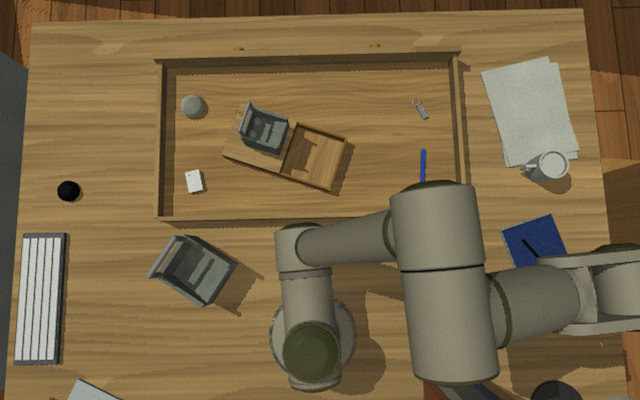

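The scene view shows three scoop pots: a small one at (215,183) on the table, a large one at (437,140) on the table, and one at (400,255) on the insert lid. In the top view the last two are at (193,268) and (264,128). The pot on the lid fits: it is the middle size and has the open compartment in front of it. I'll confirm in a crop.

Run:
```python
from h import *
a=cv2.imread("pics/scene0.png")[205:325,275:465]; b=cv2.imread("pics/top0.png")[90:200,210:360]
A=cv2.resize(a,None,fx=4,fy=4,interpolation=2)[:, :760]; B=cv2.resize(b,None,fx=5,fy=5,interpolation=2)
cv2.imwrite("pics/ca.png",A);cv2.imwrite("pics/cb.png",B)
for n in("top","scene"):
    w=cloud(n,np.load(n+"0.npy")); m=(w[...,2]>.0)
    r=(slice(90,200),slice(210,360)) if n=="top" else (slice(205,325),slice(275,465))
    z=w[r][...,2].ravel(); h,e=np.histogram(z[np.isfinite(z)],bins=np.arange(-.02,.22,.005)); print(n,[(round(x,3),int(c)) for x,c in zip(e,h) if c])
```

```text
top [(np.float64(0.0), 11), (np.float64(0.005), 2224), (np.float64(0.01), 7080), (np.float64(0.015), 2561), (np.float64(0.02), 513), (np.float64(0.025), 64), (np.float64(0.03), 67), (np.float64(0.035), 65), (np.float64(0.04), 80), (np.float64(0.045), 252), (np.float64(0.05), 494), (np.float64(0.055), 1135), (np.float64(0.06), 126), (np.float64(0.065), 24), (np.float64(0.07), 25), (np.float64(0.075), 39), (np.float64(0.08), 44), (np.float64(0.085), 99), (np.float64(0.09), 113), (np.float64(0.095), 124), (np.float64(0.1), 188), (np.float64(0.105), 171), (np.float64(0.11), 143), (np.float64(0.115), 150), (np.float64(0.12), 66), (np.float64(0.125), 46), (np.float64(0.13), 85), (np.float64(0.135), 238), (np.float64(0.14), 41), (np.float64(0.145), 2), (np.float64(0.15), 7), (np.float64(0.155), 3), (np.float64(0.16), 5), (np.float64(0.165), 3), (np.float64(0.17), 7), (np.float64(0.175), 7), (np.float64(0.18), 43), (np.float64(0.185), 81), (np.float64(0.19), 2)]
scene [(np.float64(0.005), 124), (np.float64(0.01), 8018), (np.float64(0.015), 3580), (np.float64(0.02), 1499), (np.float64(0.025), 499), (np.float64(0.03), 457), (np.float64(0.035), 436), (np.float64(0.04), 404), (np.float64(0.045), 507), (np.float64(0.05), 663), (np.float64(0.055), 2511), (np.float64(0.06), 313), (np.float64(0.065), 92), (np.float64(0.07), 92), (np.float64(0.075), 96), (np.float64(0.08), 100), (np.float64(0.085), 135), (np.float64(0.09), 213), (np.float64(0.095), 244), (np.float64(0.1), 290), (np.float64(0.105), 321), (np.float64(0.11), 310), (np.float64(0.115), 355), (np.float64(0.12), 219), (np.float64(0.125), 199), (np.float64(0.13), 209), (np.float64(0.135), 464), (np.float64(0.14), 54), (np.float64(0.145), 11), (np.float64(0.15), 16), (np.float64(0.155), 15), (np.float64(0.16), 15), (np.float64(0.165), 12), (np.float64(0.17), 14), (np.float64(0.175), 9), (np.float64(0.18), 36), (np.float64(0.185), 176), (np.float64(0.19), 3)]
```

View pics/ca.png

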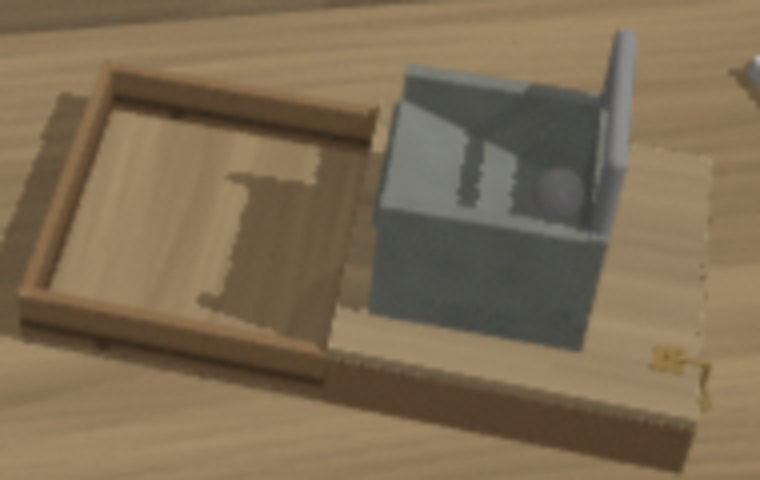

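View pics/cb.png

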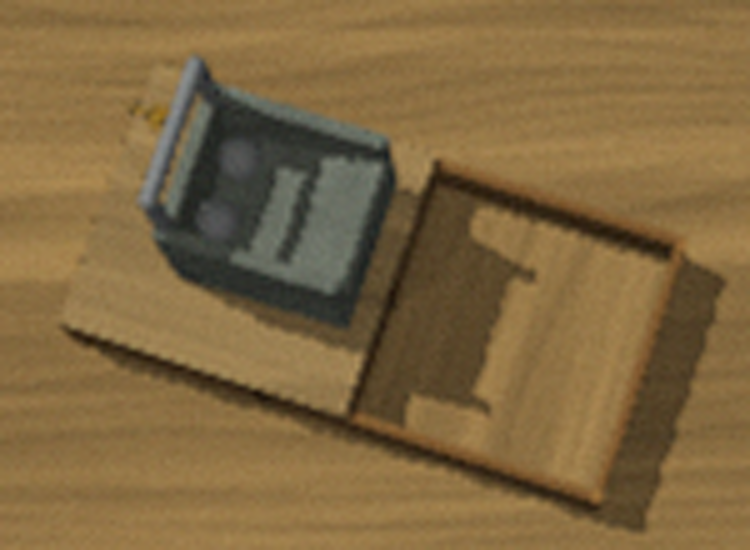

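The crops confirm it. The pot on the lid is the middle size, with two balls at the back, at about (258,121) and (252,134) in the top view. Its handle is at the back, its lip faces the open compartment, and the dividing edge in the top view runs from about (297,123) to (281,173). Next I'll measure the handle and yaw.

Run:
```python
from h import *
for n,r in(("top",(slice(90,200),slice(210,360))),("scene",(slice(205,325),slice(275,465)))):
    w=cloud(n,np.load(n+"0.npy"))[r].reshape(-1,3); w=w[np.isfinite(w[:,2])]
    h=w[(w[:,2]>.178)&(w[:,2]<.195)]; c,sz,a=cv2.minAreaRect((h[:,:2]*1000).astype(np.float32)); 
    vx=cv2.fitLine((h[:,:2]*1000).astype(np.float32),cv2.DIST_HUBER,0,.01,.01).ravel(); print(n,"handle rect",c,sz,a,"line",vx,np.degrees(np.arctan2(vx[1],vx[0])),"ztop",np.percentile(h[:,2],[50,90]))
    p=w[(w[:,2]>.128)&(w[:,2]<.145)]; print("rim",cv2.minAreaRect((p[:,:2]*1000).astype(np.float32)))
    p=w[(w[:,2]>.050)&(w[:,2]<.062)]; print("lid z",np.median(p[:,2]))
# insert dividing edge on lid plane, outer corners (top crop px/5)
f=lambda u,v,z:ray("top",210+u/5,90+v/5,z)
for u,v,z in((436,160,.05),(352,415,.05),(685,243,.05),(602,508,.05),(62,325,.057),(390,150,.1205),(348,328,.0575)): print(u,v,f(u,v,z)[:2].round(4))
```

```text
top handle rect (569.7198486328125, 159.11643981933594) (10.404844284057617, 81.12977600097656) 70.61498260498047 line [ 9.4415271e-01 -3.2950824e-01  5.6833539e+02  1.5844545e+02] -19.23893 ztop [0.18595475 0.18832938]
rim ((556.1534423828125, 115.4253921508789), (100.78005981445312, 91.39984893798828), 71.07929229736328)
lid z 0.05639269748755846
scene handle rect (572.50390625, 157.16526794433594) (9.821876525878906, 83.15077209472656) 70.98250579833984 line [ 9.4525212e-01 -3.2634100e-01  5.7654926e+02  1.5547923e+02] -19.046839 ztop [0.18695277 0.18867965]
rim ((556.1559448242188, 114.72274780273438), (100.54098510742188, 93.55086517333984), 70.83602905273438)
lid z 0.05767837182932808
436 160 [0.5968 0.0298]
352 415 [0.4504 0.0792]
685 243 [ 0.5448 -0.11  ]
602 508 [ 0.3946 -0.0591]
62 325 [0.5042 0.2405]
390 150 [0.5798 0.0511]
348 328 [0.4984 0.0803]
```

Request:
arm_command(turn=[[0,0,1],[0,0,1],[0,0,1],[0,0,1],[0,0,1],[0,0,1],[0,0,1],[0,0,0.16]], xyz=[[0,0,-0.05],[0,0,-0.05],[0,0,-0.05],[0,0,-0.05],[0,0,-0.05],[0,0,-0.05],[0,0,-0.05],[0,0,0]], claw=[85,85,85,85,85,85,85,85], squeeze=20)

```text
time_s: 0.9
position: [0.1582, -0.5267, 0.2488]
tool_rot: [[0.945, -0.328, -0.0], [-0.328, -0.945, 0.0], [-0.0, -0.0, -1.0]]
ft_force: [0.7, 0.6, 0.1]
grip_width: 0.085
gripper_force: 0.0
```

Request:
arm_command(turn=[[0,0,0],[0,0,0],[0,0,0],[0,0,0],[0,0,0],[0,0,0],[0,0,0],[0,0,0],[0,0,0],[0,0,0],[0,0,0],[0,0,0]], xyz=[[0.15,-0.7,0],[0.15,-0.7,0],[0.15,-0.7,0],[0.15,-0.7,0],[0.15,-0.7,0],[0.15,-0.7,0],[0.15,-0.7,0],[0.15,-0.7,0],[0.15,-0.7,0],[0.15,-0.7,0],[0.15,-0.7,0],[0,0,0]], claw=[85,85,85,85,85,85,85,85,85,85,85,85])

```text
time_s: 2.1
position: [0.363, -0.187, 0.2487]
tool_rot: [[0.947, -0.321, 0.0], [-0.321, -0.947, 0.001], [-0.0, -0.001, -1.0]]
ft_force: [-0.5, 0.4, 0.4]
grip_width: 0.0854
gripper_force: 0.0
```

Request:
arm_command(turn=[[0,0,0],[0,0,0],[0,0,0],[0,0,0],[0,0,0],[0,0,0],[0,0,0],[0,0,0],[0,0,0],[0,0,0],[0,0,0],[0,0,0]], xyz=[[0.15,-0.72,0],[0.15,-0.72,0],[0.15,-0.72,0],[0.15,-0.72,0],[0.15,-0.72,0],[0.15,-0.72,0],[0.15,-0.72,0],[0.15,-0.72,0],[0.15,-0.72,0],[0.15,-0.72,0],[0.15,-0.68,0],[0,0,0]], claw=[85,85,85,85,85,85,85,85,85,85,85,85])

```text
time_s: 3.3
position: [0.57, 0.1578, 0.2476]
tool_rot: [[0.947, -0.323, -0.001], [-0.323, -0.947, 0.0], [-0.001, -0.0, -1.0]]
ft_force: [-0.6, -1.2, -0.5]
grip_width: 0.0852
gripper_force: 0.0
```

Request:
arm_command(turn=[[0,0,0]], xyz=[[0,0,0]], claw=[85])

```text
time_s: 3.4
position: [0.5689, 0.1553, 0.2481]
tool_rot: [[0.946, -0.325, -0.001], [-0.325, -0.946, -0.0], [-0.001, 0.001, -1.0]]
ft_force: [0.3, -0.1, 0.2]
grip_width: 0.0849
gripper_force: 0.0
```

Request:
arm_command(turn=[[0,0,0],[0,0,0],[0,0,0],[0,0,0],[0,0,0],[0,0,0],[0,0,0],[0,0,0],[0,0,0]], xyz=[[0,-0.06,0.2],[0,0,0.2],[0,0,0.2],[0,0,0.25],[0,0,0.25],[0,0,0.25],[0,0,0.2],[0,0,0.15],[0,0,0]], claw=[85,85,85,85,85,85,85,85,85])

```text
time_s: 4.3
position: [0.5693, 0.1581, 0.1627]
tool_rot: [[0.945, -0.327, -0.002], [-0.327, -0.945, -0.0], [-0.002, 0.001, -1.0]]
ft_force: [-0.0, -0.2, -0.7]
grip_width: 0.0851
gripper_force: 0.0
```

Run:
```python
from h import *
im,d=imaging.get_image("scene"); cv2.imwrite("pics/s1.png",cv2.resize(im[150:330,290:480],None,fx=3.3,fy=3.3,interpolation=2))
s=env.observe(); print(s["time_s"],s["position"],s["ft_force"])
```

```text
4.35 [0.56970595 0.15822419 0.16353128] [-0.01098699 -1.23605     0.22559317]
```

View pics/s1.png

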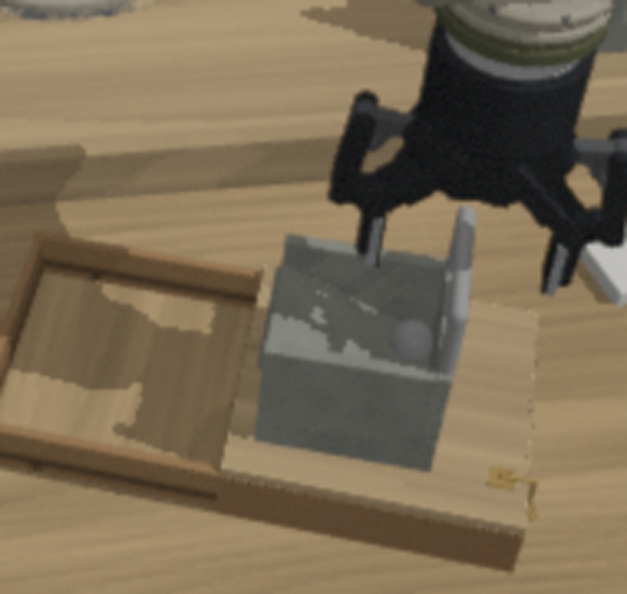

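The crop shows the open fingers on either side of the handle: pads at about (372,240) and (555,275), with the bar at about (460,280) roughly midway. The pot hasn't moved. Now a gentle close.

Request:
arm_command(turn=[[0,0,0],[0,0,0],[0,0,0],[0,0,0],[0,0,0],[0,0,0],[0,0,0],[0,0,0],[0,0,0],[0,0,0]], xyz=[[0,0,0],[0,0,0],[0,0,0],[0,0,0],[0,0,0],[0,0,0],[0,0,0],[0,0,0],[0,0,0],[0,0,0]], claw=[60,40,24,20,16,12,8,6,6,6], squeeze=20)

```text
time_s: 5.35
position: [0.5699, 0.1586, 0.1639]
tool_rot: [[0.945, -0.327, 0.0], [-0.327, -0.945, 0.0], [0.0, -0.001, -1.0]]
ft_force: [1.0, 2.5, -0.4]
grip_width: 0.009
gripper_force: 19.6
```

Request:
arm_command(turn=[[0,0,0],[0,0,0],[0,0,0],[0,0,0],[0,0,0],[0,0,0],[0,0,0],[0,0,0],[0,0,0],[0,0,0],[0,0,0],[0,0,0]], xyz=[[0,0.075,-0.053],[0,0.075,-0.053],[0,0.075,-0.053],[0,0.079,-0.046],[0,0.079,-0.046],[0,0.079,-0.046],[0,0.083,-0.039],[0,0.083,-0.039],[0,0.083,-0.039],[0,0.086,-0.031],[0,0.086,-0.031],[0,0.086,-0.031]], claw=[6,6,6,6,6,6,6,6,6,6,6,6])

```text
time_s: 6.55
position: [0.5543, 0.1125, 0.1904]
tool_rot: [[0.945, -0.327, 0.002], [-0.327, -0.945, 0.001], [0.002, -0.001, -1.0]]
ft_force: [1.3, 5.1, 4.4]
grip_width: 0.009
gripper_force: 19.5
```

Run:
```python
from h import *
im,d=imaging.get_image("scene"); cv2.imwrite("pics/s2.png",cv2.resize(im[150:330,290:480],None,fx=3.3,fy=3.3,interpolation=2))
s=env.observe(); print(s["time_s"],s["position"],s["ft_force"],s["grip_width"])
```

```text
6.6 [0.55412885 0.11194704 0.19056948] [1.33299956 4.36666216 5.96777665] 0.009076609506901045
```

View pics/s2.png

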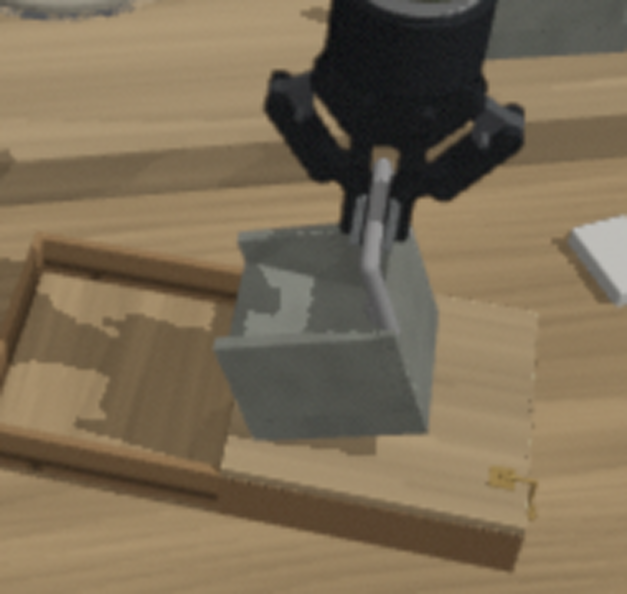

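The pot has rocked about 20° and its front edge is still on the lid at about (250,437). The tool is pressing down about 5 N, so I'll raise the arc slightly and continue slowly so the balls roll out gently.

Request:
arm_command(turn=[[0,0,0],[0,0,0],[0,0,0],[0,0,0],[0,0,0],[0,0,0],[0,0,0],[0,0,0],[0,0,0],[0,0,0],[0,0,0],[0,0,0]], xyz=[[0,0.067,-0.022],[0,0.067,-0.022],[0,0.067,-0.022],[0,0.067,-0.022],[0,0.068,-0.012],[0,0.068,-0.012],[0,0.068,-0.012],[0,0.068,-0.012],[0,0.069,-0.006],[0,0.069,-0.006],[0,0.069,-0.006],[0,0.069,-0.006]], claw=[6,6,6,6,6,6,6,6,6,6,6,6])

```text
time_s: 7.8
position: [0.5404, 0.0736, 0.1969]
tool_rot: [[0.945, -0.327, -0.001], [-0.327, -0.945, -0.0], [-0.001, 0.0, -1.0]]
ft_force: [1.3, 1.4, 0.4]
grip_width: 0.0092
gripper_force: 20.4
```

Request:
arm_command(turn=[[0,0,0],[0,0,0],[0,0,0],[0,0,0],[0,0,0],[0,0,0],[0,0,0],[0,0,0],[0,0,0],[0,0,0]], xyz=[[0,0.069,0],[0,0.069,0],[0,0.069,0],[0,0.069,0],[0,0.068,0.005],[0,0.068,0.005],[0,0.068,0.005],[0,0.068,0.005],[0,0,0],[0,0,0]], claw=[6,6,6,6,6,6,6,6,6,6])

```text
time_s: 8.8
position: [0.5316, 0.048, 0.1961]
tool_rot: [[0.945, -0.327, -0.0], [-0.327, -0.945, 0.0], [-0.0, 0.0, -1.0]]
ft_force: [0.8, 1.9, 0.4]
grip_width: 0.0091
gripper_force: 20.2
```

Run:
```python
from h import *
im,d=imaging.get_image("scene"); cv2.imwrite("pics/s3.png",cv2.resize(im[150:330,270:460],None,fx=3.3,fy=3.3,interpolation=2))
s=env.observe(); print(s["time_s"],s["position"],s["ft_force"],s["grip_width"])
```

```text
8.85 [0.53158821 0.04809854 0.19605864] [ 1.19492095  0.97786541 -0.37835326] 0.009005816163351657
```

View pics/s3.png

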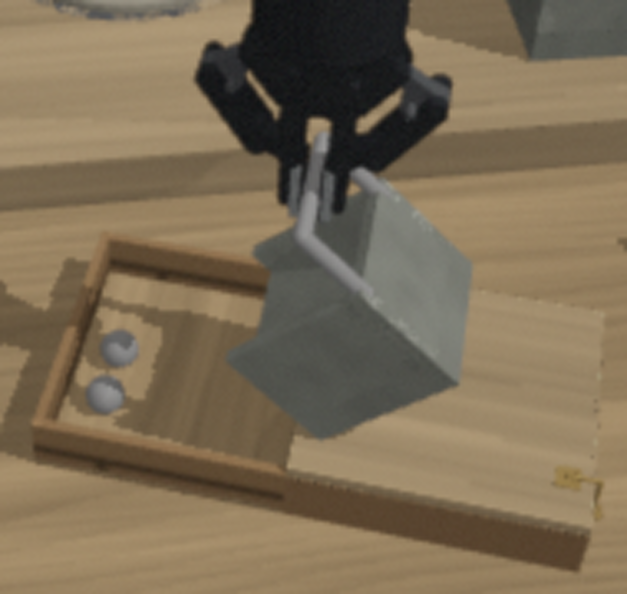

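Both balls lie in the compartment, at about (120,347) and (105,395), and the pot is tilted about 45° on its edge. Rocking back along the same arc.

Request:
arm_command(turn=[[0,0,0],[0,0,0],[0,0,0],[0,0,0],[0,0,0],[0,0,0],[0,0,0],[0,0,0],[0,0,0],[0,0,0],[0,0,0],[0,0,0]], xyz=[[0,-0.068,-0.005],[0,-0.068,-0.005],[0,-0.068,-0.005],[0,-0.068,-0.005],[0,-0.069,0],[0,-0.069,0],[0,-0.069,0],[0,-0.069,0],[0,-0.069,0.006],[0,-0.069,0.006],[0,-0.069,0.006],[0,-0.069,0.006]], claw=[6,6,6,6,6,6,6,6,6,6,6,6])

```text
time_s: 10.05
position: [0.5451, 0.0873, 0.1958]
tool_rot: [[0.945, -0.327, -0.0], [-0.327, -0.945, 0.0], [-0.0, 0.0, -1.0]]
ft_force: [1.4, 0.4, -1.9]
grip_width: 0.0091
gripper_force: 20.2
```

Request:
arm_command(turn=[[0,0,0],[0,0,0],[0,0,0],[0,0,0],[0,0,0],[0,0,0],[0,0,0],[0,0,0],[0,0,0],[0,0,0],[0,0,0]], xyz=[[0,-0.068,0.012],[0,-0.068,0.012],[0,-0.068,0.012],[0,-0.068,0.012],[0,-0.067,0.022],[0,-0.067,0.022],[0,-0.067,0.022],[0,-0.067,0.022],[0,-0.086,0.031],[0,-0.086,0.031],[0,-0.086,0.031]], claw=[6,6,6,6,6,6,6,6,6,6,6])

```text
time_s: 11.15
position: [0.5582, 0.1251, 0.1843]
tool_rot: [[0.945, -0.327, -0.0], [-0.327, -0.945, -0.0], [-0.0, 0.0, -1.0]]
ft_force: [0.7, 0.9, 0.6]
grip_width: 0.0094
gripper_force: 20.7
```

Request:
arm_command(turn=[[0,0,0],[0,0,0],[0,0,0],[0,0,0],[0,0,0],[0,0,0],[0,0,0],[0,0,0],[0,0,0],[0,0,0]], xyz=[[0,-0.083,0.039],[0,-0.083,0.039],[0,-0.083,0.039],[0,-0.079,0.046],[0,-0.079,0.046],[0,-0.079,0.046],[0,-0.075,0.053],[0,-0.075,0.053],[0,-0.06,0.042],[0,0,0]], claw=[6,6,6,6,6,6,6,6,6,6])

```text
time_s: 12.15
position: [0.5696, 0.158, 0.164]
tool_rot: [[0.945, -0.327, -0.0], [-0.327, -0.945, 0.0], [-0.0, 0.0, -1.0]]
ft_force: [1.1, 1.3, -0.8]
grip_width: 0.009
gripper_force: 20.7
```

Request:
arm_command(turn=[[0,0,0],[0,0,0],[0,0,0],[0,0,0],[0,0,0],[0,0,0],[0,0,0],[0,0,0],[0,0,0]], xyz=[[0,0,0.02],[0,0,0],[0,0,0],[0,0,0],[0,0,0],[0,0,0],[0,0,0],[0,0,0],[0,0,0]], claw=[6,6,12,18,30,45,60,60,60])

```text
time_s: 13.05
position: [0.5695, 0.1576, 0.1633]
tool_rot: [[0.945, -0.327, -0.0], [-0.327, -0.945, -0.0], [-0.0, 0.0, -1.0]]
ft_force: [-0.8, 0.2, -0.0]
grip_width: 0.0599
gripper_force: 0.0
```

Request:
arm_command(turn=[[0,0,0],[0,0,0],[0,0,0],[0,0,0],[0,0,0],[0,0,0],[0,0,0],[0,0,0],[0,0,0],[0,0,0],[0,0,0]], xyz=[[0,0,-0.2],[0,0,-0.2],[0,0,-0.3],[0,0,-0.3],[0,0,-0.4],[0,0,-0.4],[0,0,-0.4],[0,0,-0.4],[0,0,-0.2],[0,0,0],[0,0,0]], claw=[60,60,60,60,60,60,60,60,60,60,60])

```text
time_s: 14.15
position: [0.5693, 0.1576, 0.3028]
tool_rot: [[0.945, -0.327, -0.001], [-0.327, -0.945, -0.0], [-0.001, 0.0, -1.0]]
ft_force: [1.1, -0.7, -0.5]
grip_width: 0.0603
gripper_force: 0.0
```

Run:
```python
from h import *
im,d=imaging.get_image("scene"); cv2.imwrite("pics/s4.png",cv2.resize(im[150:330,270:460],None,fx=3.3,fy=3.3,interpolation=2))
w=cloud("scene",d)[205:325,275:465].reshape(-1,3); w=w[np.isfinite(w[:,2])]
for a,b in((.178,.195),(.128,.145)):
    p=w[(w[:,2]>a)&(w[:,2]<b)]; print(cv2.minAreaRect((p[:,:2]*1000).astype(np.float32)))
s=env.observe(); print(s["time_s"],s["position"],s["ft_force"],s["grip_width"])
```

```text
((571.8380737304688, 157.5155029296875), (9.947259902954102, 83.41950988769531), 71.00325775146484)
((555.8870239257812, 114.83393096923828), (100.62550354003906, 94.16712951660156), 70.77192687988281)
14.2 [0.56925899 0.15762732 0.30240574] [-1.10576086 -0.70387091 -0.32022635] 0.0600175186393606
```

View pics/s4.png

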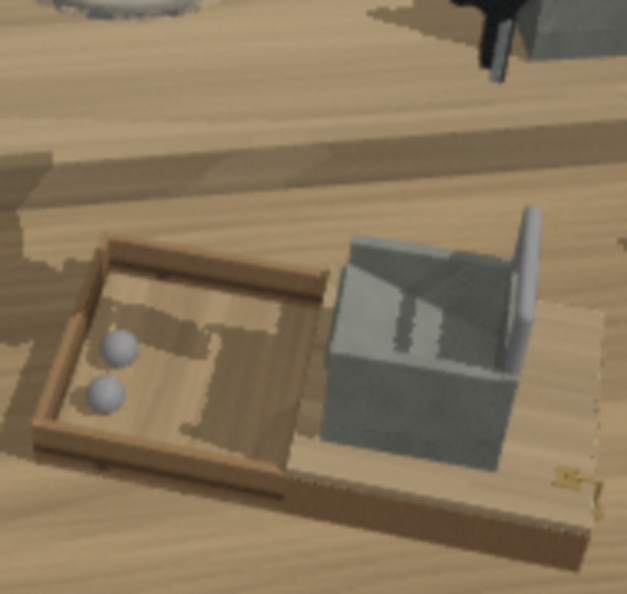

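The pot stands flat within 1 mm of where it started, both balls are at rest in the compartment at (120,347) and (105,395), and the gripper is clear. Handing in.

```bash
python3 -c "
from rig import env
print(env.close_job())"
```

```text
the job is handed in; nothing more can be done
None
```

I handed the job in at about 14 s with both balls in the open compartment, the pot standing flat within about 1 mm of its start, and the gripper clear; no verdict came back.

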